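Clamp an elbowed pipe in a weld fixture with its draw latch

TASK

Clamp the elbowed pipe ready for tacking: swing the hinged gate shut against the pipe, then flip the draw latch's claw over so that it hooks the keeper bar on the gate, and swing the lever down over centre until it lies fully home and the latch is pulled tight. Leave the loose things on the bench where they are.

Things in the scene. Friction and masses are not known exactly. Their poses are not given: they have to be found in the camera images.
- fixture: Pipe-clamping fixture bolted to the bench (mm). Origin at its underside on the bench; x points away from the robot at yaw 0, y left, z up. Dark steel base plate 12 thick, x -52 to 172, y -235 to 165. A 60 wide steel pipe stands at x 52, y 50 and bends into a level run. Latch pedestal at x 0 (18 wide, up to height 74); a small post at y 52, height 65, stops a claw that drops too far.
- pipe_run (a point): Middle of the pipe's level run, 60 mm wide, at fixture x 52, y -100, height 190; it goes to y -230. A bolted flange pair, 96 wide, sits on it at y -106 to -130, spanning x 4 to 100, heights 142 to 238, hard by the lowered lever's pad: a vertical gripper does not fit there; lean the tool back to the fixture's -x by about 30 to 35 degrees.
- gate (a joint): Gate: grey bar 150 mm long, 22 thick, heights 14 to 68, hinged on an upright pin at its far end. 0 = shut (bar along the fixture's x, mid-plane at y 91, free end at x -30); grows to 1.1 rad as the free end swings to +y. Starts open; friction (0.12 N m) keeps it where left. Push on its +y face.
- lever (a joint): Latch lever, a flat steel bar turning about an axis along the fixture's x. 0 = fully down on its stop, past centre, pointing to -y; 1.57 = upright; up to 2.1 leaning to +y. Starts raised, 1.6 to 1.92; friction (0.07 N m) keeps it where left. With the claw hooked it stiffens below about 0.8 rad and passes dead centre near 0.15; a few N at the tip.
- claw (a joint): Claw's hinge on the lever's crank pin, rad, relative to the lever: the claw's angle above level (towards +y) = this minus the lever's value. It swings freely and falls by its weight to either side of upright. Starts flopped back past upright, on the -y side, on its stop (3.75).
- hook (a joint): Stretch of the claw's draw spring in m along the claw: 0 slack, about 0.003 when the latch is closed tight on the keeper (8 N per mm).
- lever_pivot (a point): Lever's axis: at fixture x 0, y -20, height 85 mm. The crank pin that carries the claw lies 18 mm from it, on the lever, 0.18 rad below the lever's direction (lever down: 17.7 mm towards -y and 3.2 mm lower).
- lever_tip (a point): Upper face of the lever's grip pad (18 wide, 30 long, 8 thick), 85 mm from the pivot along the lever; the lever ends 10 mm further. Lever down: at y -105, height 93 mm. At upright this face looks to +y: push it that way over towards -y and down.
- claw_end (a point): End of the claw: two 7 mm steel rods (27 mm apart, one each side of the lever) 129 mm long from the crank pin, joined at the end by a 31 mm wide lip that reaches 18 mm down from the rods and hooks behind the keeper. Point at the rods' middle line, at the lip's inner face.
- keeper (a point): Middle of the keeper bar: 8 mm round, 45 mm long, level along the gate, on two lugs on top of the gate near its free end; at fixture x 0, y 91, height 85 mm with the gate shut. Axes of the gate: with the gate shut, as the fixture's. The hooked claw's rods rest on it and its lip hangs behind it on the +y side.
- gate_hinge (a point): Gate's upright hinge axis, fixture x 135, y 91, height 41 mm.
- gate_end (a point): Middle of the gate's outer (+y) face at its free end, 165 mm from the hinge, height 41 mm.
- pipe_offcut: Loose pipe ring 48 mm wide, 35 tall, on the base plate behind the pipe. Leave.
- magnet_square: Loose magnet block 50 x 50 x 18 mm on the base plate. Leave.
- wire_brush: Loose wire brush on the bench in front of the fixture, lying roughly along its front edge. Leave.
- spray_can: Loose upright can 54 mm wide, 150 tall. Leave.
- chipping_hammer: Loose hammer on the bench. Leave.
- spanner: Loose spanner on the bench. Leave.
- angle_offcut: Loose angle iron 120 mm long on the bench. Leave.

How it is judged:
On the way, in this order (a step that is already met when the one before it is completed fails the run):
1. the gate is swung shut (within 0.1 rad) (value of joint gate below 0.1 rad), for 0.2 s.
2. the claw lies over the keeper bar with its lip behind it (y of claw_end in the frame of keeper above 0.003 m and z of claw_end in the frame of keeper below 0.015 m and value of joint gate below 0.1 rad), for 0.2 s.
At the end, for the whole second after the job is handed in: The lever is down past centre (within 0.08 rad of its stop), the claw's lip is behind the keeper bar with its spring drawn at least 1.5 mm, and the gate is shut within 0.03 rad (value of joint lever below 0.08 rad and value of joint gate below 0.03 rad and value of joint hook above 0.0015 m and y of claw_end in the frame of keeper above 0.003 m and z of claw_end in the frame of keeper below 0.015 m); the robot touches nothing.
It fails at once if a loose thing on the bench is moved by more than 30 mm (distance of any of pipe_offcut, magnet_square, wire_brush, spray_can, chipping_hammer, spanner, angle_offcut from where it was at the start of the episode above 0.03 m).
It also fails if it takes over 59 s, if anything falls off the work surface, if the arm or the gripper's body presses on something with over 40 N, if the wrist force passes 120 N, or if a joint passes its speed limit or range.

ROBOT

A 6-joint arm with a two-finger parallel gripper is mounted at the origin on the work surface. World frame = base frame: x ahead of the robot, y to its left, z up, the work surface at z = 0. Lengths are in m, angles in rad, forces in N, time in s.
With the tool pointing down it reaches from about 0.25 to 0.85 m from the base axis. Payload 12.5 kg.
Tool frame: the origin (TCP) lies midway between the tips of the shut fingers; the grasp point (between the pads) lies 19 mm behind it (grasp_offset is the distance from the TCP to the grasp point, in m); z points along the fingers, y is the direction in which the jaws open and shut (so a half turn about z gives the same grasp; the last joint's range is limited). The gripper opens to 93 mm and grips with 3 to 60 N. Pads are 15 mm wide; open, the fingers measure 128 mm over their backs; the gripper's body (75 mm by 188 mm) begins 65 mm behind the grasp point.
Start: joints at [-1.406, 0.351, 1.652, -0, 1.139, -0.085], TCP at [0.136, -0.533, 0.219] pointing down, gripper open.
Joint ranges: [-2.75, 2.75], [-0.79, 2.1], [0.01, 2.65], [-1.57, 4.71], [0.07, 3.14], [-2.87, 2.87]. Speed limits (rad/s): [2.22, 2.22, 2.79, 3.14, 3.14, 3.14].

INTERFACE

Orientations are given as a rotation vector (axis times angle).
In Python, from station import * gives the robot as it stands. The module is installed in compiled form; this text tells all that it offers.
- The arm moves only by the tool carry_out, never from a script. Its argument "plan" is a list of rows, each a list of 3 entries, a list of its own where there are three numbers: the finger opening in cm, from 0 to 9.3, then the shift along the tool's x, y, z in cm, then the turn about the tool's z in degrees. In form: [[grip, [x, y, z], roll], ...]. A call has 1 to 5 rows; each row is the pose to reach, as a shift and turn from the pose commanded when the call began, along the tool's axes at that moment; what a row does not reach only later rows make up. A row lasts 1/8 s, in which the tool goes at most 62.5 mm and 10.7 degrees, less where a joint would pass 70% of its speed; a pose out of reach is approached as far as the arm can. A call with a gripper value outside its range is refused whole. The fingers move at their own pace and stop on an object; "newtons" is the grip in N (left out, the last holds). Time passes only in rows, so rows that repeat a pose let the fingers close. It gives the time, the measured TCP pose, the force and the opening at its end, in the units of the state.
- get_state(): the state, without advancing time (a new reading comes with each control period).
- read_camera(name): name is "scene" or "top" or "wrist"; returns the picture (400x640x3 uint8, blue, green, red); there is no depth.
- camera_model(name): a dict with "fx", "fy", "cx", "cy" (pixels), "T" (4x4, takes a point from camera to world coordinates); the wrist camera has in their place "mount" (4x4, takes a point from camera to tool coordinates, whose origin is the TCP and whose axes are the flange's). Camera axes: x right, y up, looking along -z (the intrinsics and any distortion apply to the point x, -y, -z); pixel columns grow to the right and rows downward; lengths in m; the calibration is good to about 2 mm. A picture is of the moment at which its call begins: read the wrist's pose just before it. camera_model takes no time and is no camera call.
- finish_job(): hands the job in, once; it reports no verdict.
The state is a dict: "t": time; "qpos": joint angles; "qvel": joint speeds; "tau": joint torques, N m; "tool_pos": TCP position; "ee_rot": TCP orientation; "contact_force": force on the tool from outside, world axes, zero at the start; "wrist_torque": the same for the moment, N m; "opening": finger opening in m.
Only numpy, scipy, OpenCV 4.12 (cv2) and the standard library are available. Lean on these libraries where they do the work, as an engineer would, in place of code of your own. Each camera call takes 0.05 s, during which the arm holds its last target.

## Working session

There is one attempt and no reset: what is moved stays moved. The work goes in short steps, Python scripts to look and compute and a tool call to move; the robot and the scene stay as the last step left them, time stands still between calls to the robot, and variables do not carry over. Pictures are saved under pics/ and viewed, and the job is handed in when it is done.

Besides the shell and the picture viewer there is one more tool, called after "Request:" by a JSON object that holds its "fn" and its "kwargs". carry_out: Moves the arm, as the interface text tells. Its arguments: {"type":"object","properties":{"plan":{"type":"array","items":{"type":"array"}},"newtons":{"type":"number"}},"required":["plan"]}

```bash
mkdir -p pics; cat > h.py <<'E'
from station import *
import numpy as np, cv2
from scipy.spatial.transform import Rotation as R
E
python3 - <<'E'
from h import *
s=get_state();print(s)
for n in ("scene","top"):
    im=read_camera(n);cv2.imwrite(f"pics/{n}0.png",im);print(n,camera_model(n))
print(camera_model("wrist"))
E
```

```text
{'t': 0.0, 'qpos': array([-1.40560330e+00,  3.51243437e-01,  1.65240460e+00, -1.24242010e-05,
        1.13908905e+00, -8.45941026e-02]), 'qvel': array([-1.52490630e-03, -4.17593785e-04,  1.16697243e-04,  1.75008222e-03,
        7.55179962e-04,  7.39903200e-05]), 'tau': array([ 7.49889150e-04, -4.97324467e+01, -2.85258722e+01,  6.99713454e-02,
        2.57718097e-02, -1.19564384e-04]), 'tool_pos': array([ 0.13592861, -0.53259452,  0.21810489]), 'ee_rot': array([-3.11598741e+00, -3.91211172e-01,  9.00988068e-05]), 'contact_force': array([0.52051302, 0.60176372, 0.64790539]), 'wrist_torque': array([-0.01275287,  0.00233943, -0.02345731]), 'opening': 0.09274310679470114}
scene {'fx': 445.74080587182357, 'fy': 445.74080587182357, 'cx': 317.27860437314763, 'cy': 193.85408495791214, 'T': array([[-0.97012327,  0.15012968, -0.19058308,  0.2869969 ],
       [-0.24223328, -0.64328284,  0.72629899,  0.9078637 ],
       [-0.0135598 ,  0.75076512,  0.66043006,  0.94552894],
       [ 0.        ,  0.        ,  0.        ,  1.        ]])}
top {'fx': 484.78556561146576, 'fy': 484.78556561146576, 'cx': 311.557984489003, 'cy': 196.00728865732594, 'T': array([[-0.02524517,  0.98289168, -0.18244623,  0.2581178 ],
       [-0.99952515, -0.0280428 , -0.01277011,  0.01249108],
       [-0.01766794,  0.18203721,  0.9831329 ,  1.68449791],
       [ 0.        ,  0.        ,  0.        ,  1.        ]])}
{'fx': 324.5374581698416, 'fy': 324.5374581698416, 'cx': 318.00304028687265, 'cy': 199.1452667851094, 'mount': array([[ 1.74772937e-04,  9.56721313e-01,  2.91005669e-01,
         8.15626861e-02],
       [ 9.99999966e-01, -1.11294636e-04, -2.34686082e-04,
        -9.74634734e-04],
       [-1.92141806e-04,  2.91005701e-01, -9.56721300e-01,
        -1.67443893e-01],
       [ 0.00000000e+00,  0.00000000e+00,  0.00000000e+00,
         1.00000000e+00]])}
```

View pics/scene0.png

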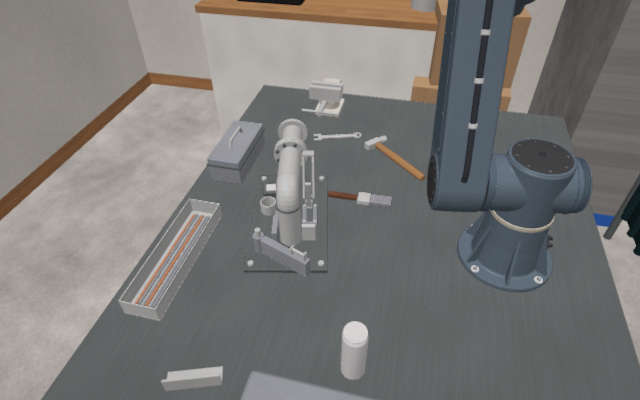

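View pics/top0.png

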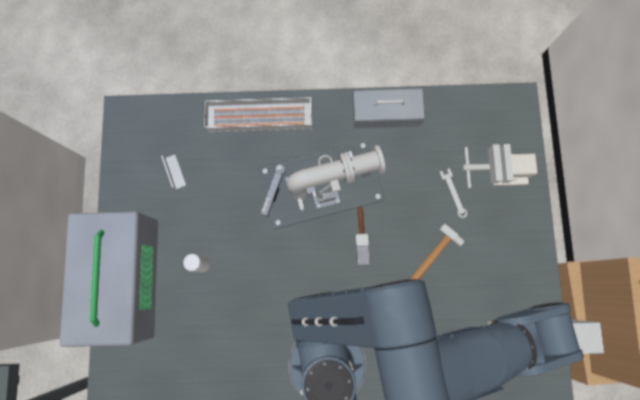

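The scene view shows the fixture in the middle, about (290,220), and the top view shows it at about (320,180). The pipe, the open gate and the corner bolts are visible in both. Next I'll zoom in.

```bash
python3 - <<'E'
import cv2
a=cv2.imread("pics/scene0.png")[110:280,230:400];b=cv2.imread("pics/top0.png")[130:240,245:400]
cv2.imwrite("pics/s0z.png",cv2.resize(a,None,fx=3.5,fy=3.5,interpolation=cv2.INTER_CUBIC))
cv2.imwrite("pics/t0z.png",cv2.resize(b,None,fx=5,fy=5,interpolation=cv2.INTER_CUBIC))
E
```

```text
(no output)
```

View pics/s0z.png

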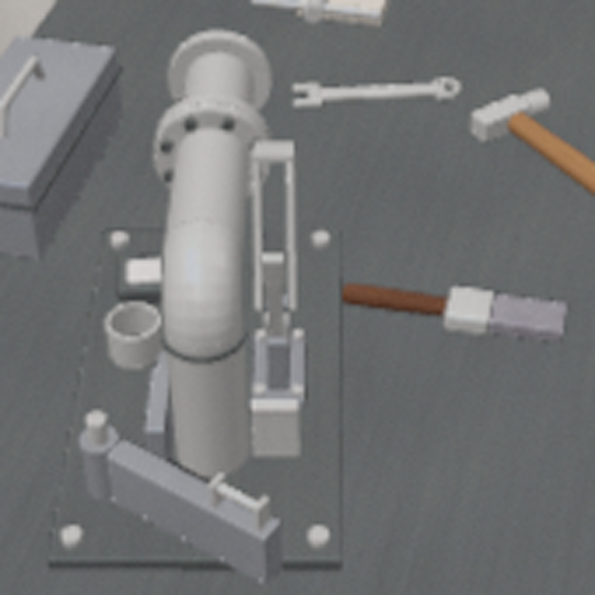

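View pics/t0z.png

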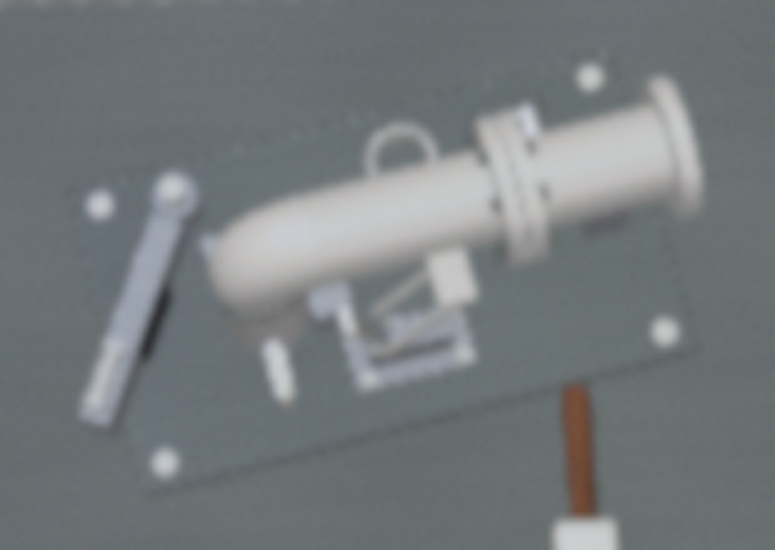

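```bash
cat >> h.py <<'E'
def ray(n,u,v,s=None):
    m=camera_model(n)
    T=m["T"] if "T" in m else tcp(s)@m["mount"]
    d=np.array([(u-m["cx"])/m["fx"],-(v-m["cy"])/m["fy"],-1.])
    return T[:3,3],T[:3,:3]@d
def tcp(s):
    T=np.eye(4);T[:3,:3]=R.from_rotvec(s["ee_rot"]).as_matrix();T[:3,3]=s["tool_pos"];return T
def onz(n,u,v,z,s=None):
    o,d=ray(n,u,v,s);return o+d*(z-o[2])/d[2]
def tri(r1,r2):
    A=np.zeros((3,3));b=np.zeros(3);g=[]
    for o,d in(r1,r2):
        d=d/np.linalg.norm(d);P=np.eye(3)-np.outer(d,d);A+=P;b+=P@o
    x=np.linalg.solve(A,b)
    return x,[np.linalg.norm((np.eye(3)-np.outer(d,d)/(d@d))@(x-o)) for o,d in(r1,r2)]
def proj(n,p,s=None):
    m=camera_model(n);T=m["T"] if "T" in m else tcp(s)@m["mount"]
    c=np.linalg.inv(T)@np.r_[p,1];return m["cx"]+m["fx"]*c[0]/-c[2],m["cy"]-m["fy"]*c[1]/-c[2]
E
python3 - <<'E'
from h import *
T0=[(100,205),(590,77),(665,331),(165,462)]
S0=[(70,535),(120,238),(320,238),(318,535)]
P=[]
for t,s in zip(T0,S0):
    ut=(t[0]+.5)/5-.5+245,(t[1]+.5)/5-.5+130; us=(s[0]+.5)/3.5-.5+230,(s[1]+.5)/3.5-.5+110
    a=onz("top",*ut,.018);b=onz("scene",*us,.018)
    print(a,b,tri(ray("top",*ut),ray("scene",*us))); P.append((a+b)/2)
P=np.array(P);c=P.mean(0);print(c)
A,B,C,D=P
print(np.linalg.norm(A-B),np.linalg.norm(A-D),np.linalg.norm(C-D))
ex=((A-D)+(B-C));ey=((A-B)+(D-C))
print(np.arctan2(ex[1],ex[0]),np.arctan2(-ey[0],ey[1]))
E
```

```text
[0.66348345 0.19788221 0.018     ] [0.66408364 0.20025758 0.018     ] (array([0.66462082, 0.19827454, 0.01539159]), [np.float64(0.0004966458309069774), np.float64(0.0004966458309069072)])
[ 0.74676965 -0.15214734  0.018     ] [ 0.74548049 -0.15067873  0.018     ] (array([ 0.74670009, -0.15236345,  0.01657133]), [np.float64(0.00047685433745878794), np.float64(0.0004768543374588394)])
[ 0.56154436 -0.19619959  0.018     ] [ 0.56205682 -0.19325828  0.018     ] (array([ 0.56246009, -0.19651214,  0.0152281 ]), [np.float64(0.00040670281655164195), np.float64(0.0004067028165515256)])
[0.47913143 0.15413857 0.018     ] [0.47874266 0.15620585 0.018     ] (array([0.47933063, 0.15432543, 0.01568359]), [np.float64(0.00010742890639468721), np.float64(0.00010742890639486963)])
[0.61266156 0.00202503 0.018     ]
0.3600255658366016 0.18998745828699984 0.3595791694172054
0.23198837633014263 0.2316436718712927
```

```bash
cat >> h.py <<'E'
YAW=0.232; O=np.array([.5468,.0212,0]); RF=R.from_euler('z',YAW).as_matrix()
def f2w(p): return O+RF@np.asarray(p,float)
def w2f(p): return RF.T@(np.asarray(p)-O)
E
python3 - <<'E'
from h import *
tz=lambda x,y:((x+.5)/5-.5+245,(y+.5)/5-.5+130)
sz=lambda x,y:((x+.5)/3.5-.5+230,(y+.5)/3.5-.5+110)
g=lambda n,p,z:np.round(1000*w2f(onz(n,*p,z)))
print("can top",g("top",(194,263),.15),onz("top",194,263,.15), onz("scene",355,330,.15))
print("brush",[g("top",tz(*p),.015) for p in[(575,385),(582,520)]],g("top",(363,263),.01))
print("hinge pin top",tri(ray("top",*tz(172,187)),ray("scene",*sz(97,418))))
print("keeper ends top",[g("top",tz(*p),.085) for p in[(108,350),(95,402)]],"scene",[g("scene",sz(*p),.085) for p in[(213,482),(264,508)]])
print("gate end top",g("top",tz(97,415),.068), "scene",[g("scene",sz(*p),.068) for p in [(278,540),(258,580-5),(115,452)]])
# lever/claw in plane x=0 fixture
def onx(n,p,x):
    o,d=ray(n,*p);o=w2f(o);d=RF.T@d;return np.round(1000*(o+d*(x-o[0])/d[0]))
for nm,p in dict(lip=(273,150),ltip=(273,258),pin=(278,325)).items(): print(nm,onx("scene",sz(*p),0))
for nm,p in dict(lip=(455,277),).items(): print(nm,[g("top",tz(*p),z) for z in(.2,.21,.22)])
print(tri(ray("top",*tz(453,265)),ray("scene",*sz(273,145))),w2f(tri(ray("top",*tz(453,265)),ray("scene",*sz(273,145)))[0]))
E
```

```text
can top [-113.  425.  150.] [0.33872728 0.40837917 0.15      ] [0.34292294 0.41645359 0.15      ]
brush [array([ -56., -144.,   15.]), array([-148., -123.,   15.])] [-246. -103.   10.]
hinge pin top (array([0.65655074, 0.14086266, 0.08907599]), [np.float64(0.0007237353802429441), np.float64(0.000723735380242572)])
keeper ends top [array([ 38., 160.,  85.]), array([  6., 177.,  85.])] scene [array([ 41., 153.,  85.]), array([  3., 178.,  85.])]
gate end top [  0. 179.  68.] scene [array([ -7., 194.,  68.]), array([  6., 225.,  68.]), array([120., 107.,  68.])]
lip [  0. -73. 221.]
ltip [  0. -14. 160.]
pin [  0. -56.  51.]
lip [array([  4., -68., 200.]), array([  2., -67., 210.]), array([  0., -66., 220.])]
(array([ 0.56430512, -0.04239816,  0.23196447]), [np.float64(0.0029821152401887725), np.float64(0.002982115240188752)]) [ 0.00241336 -0.06591912  0.23196447]
```

```bash
cat >> h.py <<'E'
def show(*targets,deg=None):
    s=get_state();T=tcp(s)
    f=w2f(s["tool_pos"])*1000
    Rf=RF.T@T[:3,:3]
    print("t %.2f fix mm %s Fworld %s Ffix %s open %.3f"%(s["t"],np.round(f,1),np.round(s["contact_force"],1),np.round(RF.T@s["contact_force"],1),s["opening"]))
    print("tool z in fix",np.round(Rf[:,2],3),"x in fix",np.round(Rf[:,0],3),"q",np.round(s["qpos"],2))
    for t in targets: print(t,"->cm",np.round(T[:3,:3].T@(f2w(np.array(t)/1000)-s["tool_pos"])*100,1))
E
python3 -c "
from h import *
show([6,215,219],[6,215,45])"
```

```text
t 0.10 fix mm [-527.2 -444.5  218.2] Fworld [-0.4 -0.  -0.1] Ffix [-0.4  0.1 -0.1] open 0.093
tool z in fix [ 0.     0.001 -1.   ] x in fix [1.    0.018 0.   ] q [-1.41  0.35  1.65 -0.    1.14 -0.08]
[6, 215, 219] ->cm [ 54.5 -65.   -0. ]
[6, 215, 45] ->cm [ 54.5 -65.   17.4]
```

Request:
{"fn": "carry_out", "kwargs": {"plan": [[0, [4, -5, 0], 1], [0, [8, -9.5, 0], 1], [0, [12, -14.5, 0], 1], [0, [16, -19, 0], 1], [0, [20, -24, 0], 1]], "newtons": 20}}

```text
t: 0.72
tool_pos: [0.2702, -0.2505, 0.2186]
ee_rot: [3.12, 0.363, 0.0]
contact_force: [1.1, 0.3, 0.8]
opening: 0.0471
```

```bash
python3 -c "
from h import *
show([6,215,219],[6,215,45])"
```

```text
t 0.72 fix mm [-331.6 -200.9  218.6] Fworld [1.1 0.3 0.8] Ffix [1.2 0.1 0.8] open 0.047
tool z in fix [ 0. -0. -1.] x in fix [ 1. -0.  0.] q [-0.87  0.01  2.07  0.    1.06  0.46]
[6, 215, 219] ->cm [ 33.7 -41.6  -0. ]
[6, 215, 45] ->cm [ 33.7 -41.6  17.4]
```

Request:
{"fn": "carry_out", "kwargs": {"plan": [[0, [3, -5, 0], 0], [0, [6, -10, 0], 0], [0, [9, -15, 0], 0], [0, [12, -20, 0], 0], [0, [15, -25, 0], 0]]}}

```text
t: 1.35
tool_pos: [0.3584, 0.0275, 0.2188]
ee_rot: [3.12, 0.364, 0.001]
contact_force: [1.4, -1.3, 0.7]
opening: 0.0009
```

Request:
{"fn": "carry_out", "kwargs": {"plan": [[0, [3, -5, 0], 0], [0, [6, -10, 0], 0], [0, [10, -14, 0], 0], [0, [15, -16.5, 0], 0], [0, [18.7, -17.5, 3], 0]]}}

```text
t: 1.98
tool_pos: [0.502, 0.2412, 0.1895]
ee_rot: [-3.119, -0.367, -0.006]
contact_force: [-0.4, -1.1, 0.0]
opening: 0.0009
```

```bash
python3 -c "
from h import *
show([6,215,219],[6,218,45])"
```

```text
t 1.98 fix mm [  7.  224.4 189.5] Fworld [-0.4 -1.1  0. ] Ffix [-0.6 -1.   0. ] open 0.001
tool z in fix [ 0.004  0.001 -1.   ] x in fix [1.    0.002 0.004] q [0.36 0.39 1.67 0.   1.08 1.7 ]
[6, 215, 219] ->cm [-0.1  0.9 -3. ]
[6, 218, 45] ->cm [-0.2  0.7 14.4]
```

Request:
{"fn": "carry_out", "kwargs": {"plan": [[0, [0, 0, 5], 0], [0, [0, 0, 10], 0], [0, [0, 0, 13], 0], [0, [0, 0, 14.4], 0], [0, [0, 0, 14.4], 0]]}}

```text
t: 2.6
tool_pos: [0.4998, 0.2388, 0.0444]
ee_rot: [3.12, 0.364, -0.001]
contact_force: [0.9, -1.1, 0.4]
opening: 0.0006
```

```bash
python3 -c "
from h import *
show([-2,195,45],[-13,166,45],[-20,119,45])
cv2.imwrite('pics/s1.png',read_camera('scene')[120:320,200:440].repeat(3,0).repeat(3,1))"
```

```text
t 2.60 fix mm [  4.3 222.6  44.4] Fworld [ 0.9 -1.1  0.4] Ffix [ 0.7 -1.3  0.4] open 0.001
tool z in fix [-0.001 -0.    -1.   ] x in fix [ 1.     0.    -0.001] q [0.36 0.6  1.77 0.   0.78 1.7 ]
[-2, 195, 45] ->cm [-0.6  2.8 -0.1]
[-13, 166, 45] ->cm [-1.7  5.7 -0.1]
[-20, 119, 45] ->cm [-2.4 10.4 -0.1]
```

View pics/s1.png

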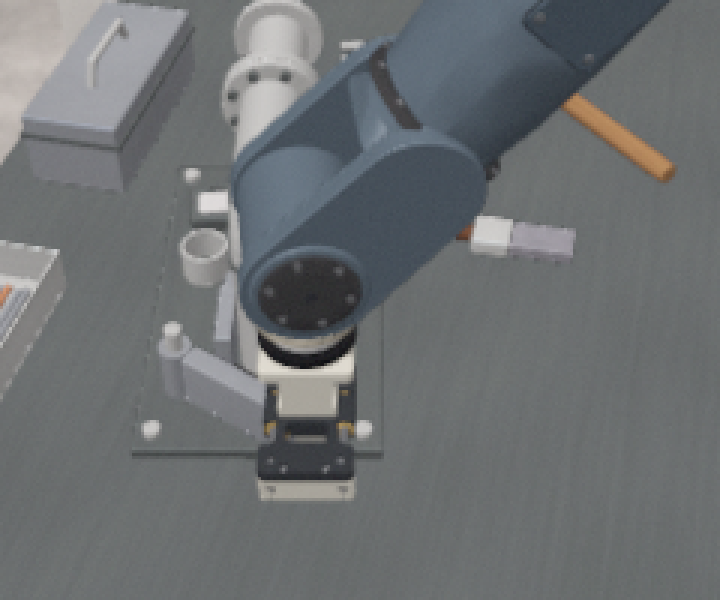

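The picture shows the gripper just outside the gate's +y face, around (305,440). I'll sweep the gate shut from there.

Request:
{"fn": "carry_out", "kwargs": {"plan": [[0, [-0.2, 1.2, 0], 0], [0, [-0.5, 2.4, 0], 0], [0, [-0.9, 3.6, 0], 0], [0, [-1.3, 4.8, 0], 0], [0, [-1.7, 5.8, 0], 0]]}}

```text
t: 3.28
tool_pos: [0.4967, 0.1775, 0.0447]
ee_rot: [-3.12, -0.363, -0.0]
contact_force: [1.2, 0.2, 0.3]
opening: 0.0006
```

Request:
{"fn": "carry_out", "kwargs": {"plan": [[0, [-0.2, 1, 0], 0], [0, [-0.4, 2, 0], 0], [0, [-0.5, 3, 0], 0], [0, [-0.7, 3.8, 0], 0], [0, [-0.7, 4.4, 0], 0]]}}

```text
t: 3.9
tool_pos: [0.5, 0.1336, 0.0447]
ee_rot: [3.12, 0.364, -0.0]
contact_force: [-1.1, 0.6, 0.1]
opening: 0.0005
```

```bash
python3 -c "
from h import *
show([-20,119,45])
cv2.imwrite('pics/s2.png',read_camera('scene')[120:320,200:440].repeat(3,0).repeat(3,1))"
```

```text
t 3.90 fix mm [-19.7 120.1  44.7] Fworld [-1.1  0.6  0.1] Ffix [-0.9  0.8  0.1] open 0.001
tool z in fix [-0.  0. -1.] x in fix [ 1.  0. -0.] q [0.17 0.55 1.86 0.   0.73 1.51]
[-20, 119, 45] ->cm [-0.   0.1 -0. ]
```

View pics/s2.png

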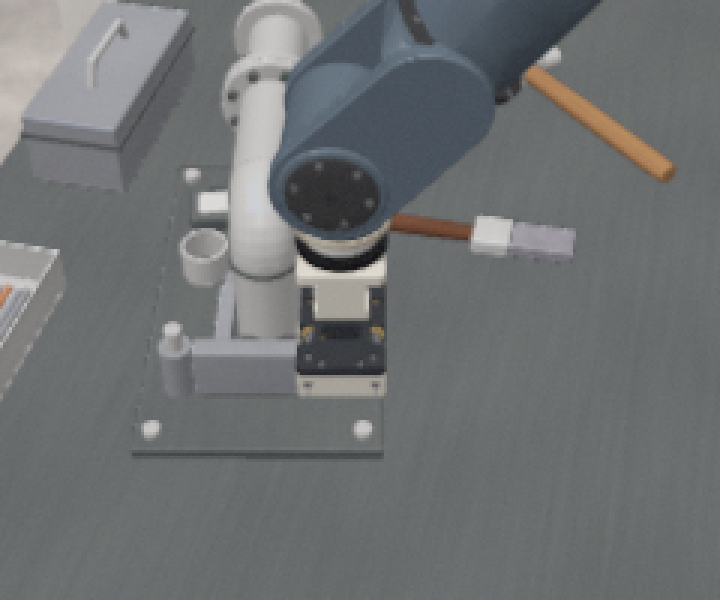

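The gate now lies nearly parallel to the plate edge. I'll nudge it until it reaches the stop.

Request:
{"fn": "carry_out", "kwargs": {"plan": [[0, [0, 0.1, 0], 0], [0, [0, 0.2, 0], 0], [0, [0, 0.3, 0], 0], [0, [0, 0.3, 0], 0]]}}

```text
t: 4.45
tool_pos: [0.5004, 0.1327, 0.0447]
ee_rot: [-3.119, -0.364, 0.0]
contact_force: [-1.5, 12.9, -0.4]
opening: 0.0005
```

```bash
python3 -c "
from h import *
show()"
```

```text
t 4.45 fix mm [-19.5 119.2  44.7] Fworld [-1.5 12.9 -0.4] Ffix [ 1.5 12.9 -0.4] open 0.001
tool z in fix [ 0.     0.002 -1.   ] x in fix [1. 0. 0.] q [0.17 0.55 1.86 0.   0.73 1.5 ]
```

Request:
{"fn": "carry_out", "kwargs": {"plan": [[0, [0, -2, 0], 0], [0, [-5, -2.5, -2], 0], [0, [-9, -2, -7], 0], [0, [-10, 2, -13], 0], [0, [-10, 7, -18], 0]]}}

```text
t: 5.08
tool_pos: [0.4163, 0.0527, 0.2125]
ee_rot: [3.12, 0.367, 0.002]
contact_force: [1.8, 0.0, -0.7]
opening: 0.0007
```

```bash
python3 -c "
from h import *
show([-120,-105,250],[-13,-105,195])
im=read_camera('scene');cv2.imwrite('pics/s3.png',im[120:320,200:440].repeat(3,0).repeat(3,1))"
```

```text
t 5.08 fix mm [-119.8   60.7  212.5] Fworld [ 1.8  0.  -0.7] Ffix [ 1.7 -0.4 -0.7] open 0.001
tool z in fix [ 0.001 -0.    -1.   ] x in fix [1.    0.002 0.001] q [ 0.01  0.12  1.97 -0.    1.05  1.35]
[-120, -105, 250] ->cm [-0.1 16.6 -3.7]
[-13, -105, 195] ->cm [10.6 16.6  1.8]
```

View pics/s3.png

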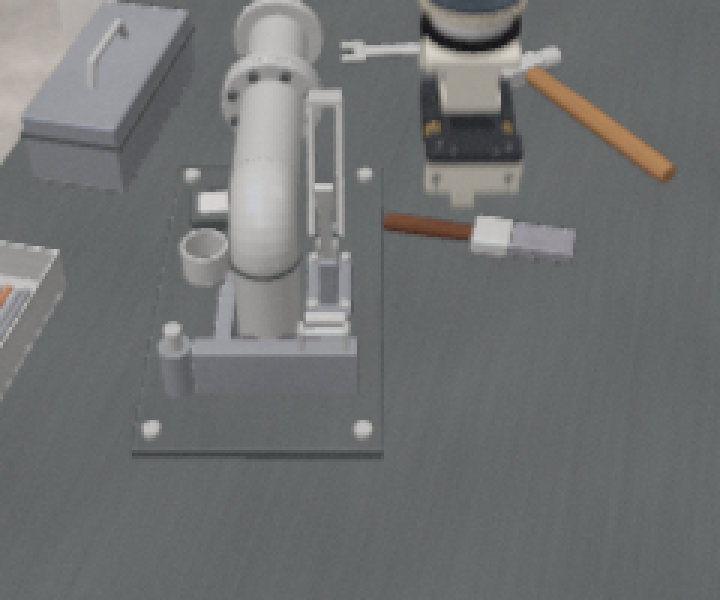

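The gate is shut, with its bar running level from (190,365) to (357,365). The claw is still flopped back, with its lip at (325,97). Next I'll go behind the claw on its -y side.

Request:
{"fn": "carry_out", "kwargs": {"plan": [[0, [0, 5, -3.5], 0], [0, [0, 11, -4], 0], [0, [3, 16.6, -4], 0], [0, [7, 16.6, -3], 0], [0, [10.6, 16.6, 0], 0]]}}

```text
t: 5.75
tool_pos: [0.5603, -0.0846, 0.2109]
ee_rot: [3.12, 0.362, 0.004]
contact_force: [0.8, -0.2, -0.2]
opening: 0.0005
```

Request:
{"fn": "carry_out", "kwargs": {"plan": [[0, [0, 0, 0.9], 0], [0, [0, 0, 1.8], 0], [0, [0, 0, 1.8], 0]]}}

```text
t: 6.12
tool_pos: [0.5575, -0.0841, 0.1926]
ee_rot: [-3.12, -0.364, 0.0]
contact_force: [-0.5, -0.0, 0.4]
opening: 0.0006
```

```bash
python3 -c "
from h import *
show([-13,-80,195],[-13,-25,195])
im=read_camera('scene');cv2.imwrite('pics/s4.png',im[120:320,200:440].repeat(3,0).repeat(3,1))"
```

```text
t 6.12 fix mm [ -13.8 -104.9  192.6] Fworld [-0.5 -0.   0.4] Ffix [-0.5  0.1  0.4] open 0.001
tool z in fix [-0.  0. -1.] x in fix [ 1.  0. -0.] q [-0.23  0.4   1.64 -0.    1.1   1.11]
[-13, -80, 195] ->cm [ 0.1 -2.5 -0.2]
[-13, -25, 195] ->cm [ 0.1 -8.  -0.2]
```

View pics/s4.png

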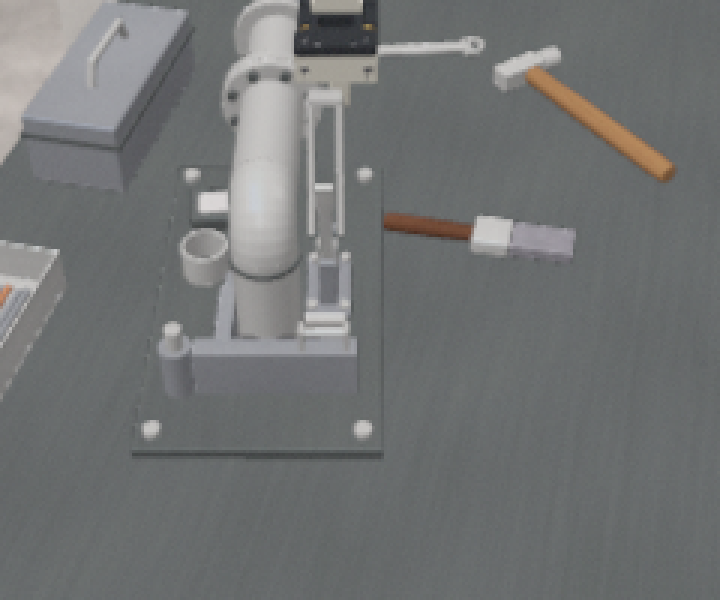

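The fingertip is behind the claw's lip, at about (340,95), so I can push +y.

Request:
{"fn": "carry_out", "kwargs": {"plan": [[0, [0, -1.2, -0.2], 0], [0, [0, -2.4, -0.2], 0], [0, [0, -3.4, -0.2], 0], [0, [0, -4.4, -0.2], 0], [0, [0, -5.2, -0.2], 0]]}}

```text
t: 6.8
tool_pos: [0.5461, -0.0326, 0.1944]
ee_rot: [-3.12, -0.365, 0.0]
contact_force: [-0.7, -0.6, -0.7]
opening: 0.0008
```

```bash
python3 -c "
from h import *
show()
im=read_camera('scene');cv2.imwrite('pics/s5.png',im[120:320,200:440].repeat(3,0).repeat(3,1))"
```

```text
t 6.80 fix mm [-13.1 -52.2 194.4] Fworld [-0.7 -0.6 -0.7] Ffix [-0.8 -0.4 -0.7] open 0.001
tool z in fix [-0.  0. -1.] x in fix [ 1.     0.001 -0.   ] q [-0.14  0.37  1.69  0.    1.08  1.19]
```

View pics/s5.png

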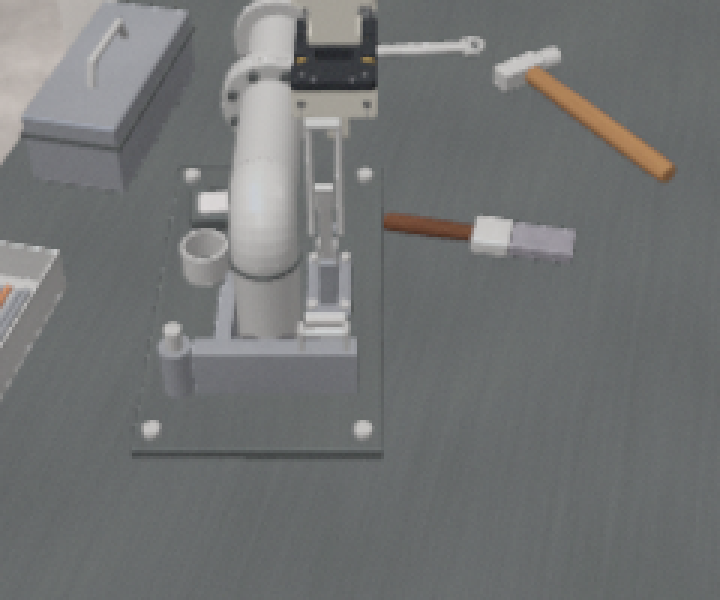

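The claw is rising, with its lip now at (323,122), and the lever hasn't moved. I'll keep pushing it past upright.

Request:
{"fn": "carry_out", "kwargs": {"plan": [[0, [0, -0.8, 0], 0], [0, [0, -1.6, 0], 0], [0, [0, -2.3, 0], 0], [0, [0, -3, 0], 0], [0, [0, -3.5, 0], 0]]}}

```text
t: 7.48
tool_pos: [0.5381, 0.0011, 0.1944]
ee_rot: [-3.12, -0.364, 0.0]
contact_force: [0.0, 0.4, 0.2]
opening: 0.0003
```

```bash
python3 -c "
from h import *
show()
im=read_camera('scene');cv2.imwrite('pics/s6.png',im[120:320,200:440].repeat(3,0).repeat(3,1))"
```

```text
t 7.47 fix mm [-13.1 -17.5 194.4] Fworld [0.  0.4 0.2] Ffix [0.1 0.4 0.2] open 0.000
tool z in fix [-0.  0. -1.] x in fix [ 1.  0. -0.] q [-0.08  0.36  1.71  0.    1.08  1.25]
```

View pics/s6.png

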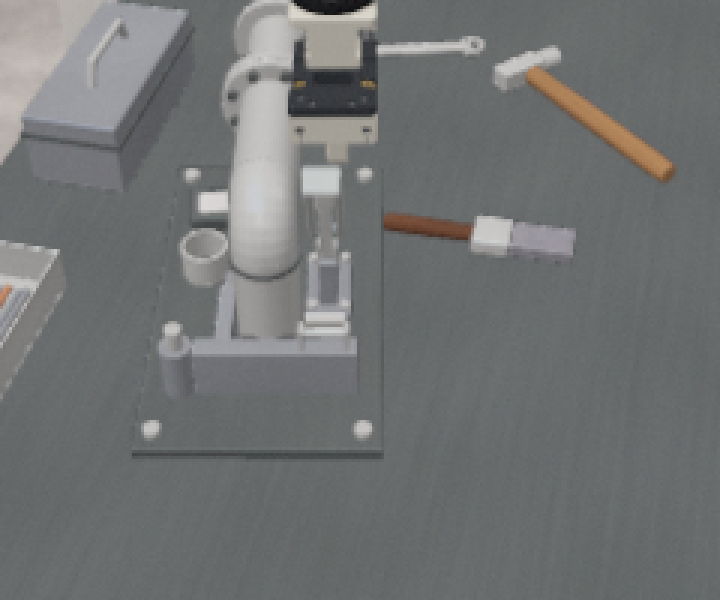

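Request:
{"fn": "carry_out", "kwargs": {"plan": [[0, [0, -0.6, 0], 0], [0, [0, -1, 0], 0], [0, [0, -1, 0], 0], [0, [0, -1, 0], 0]]}}

```text
t: 8.02
tool_pos: [0.5359, 0.0103, 0.1944]
ee_rot: [3.12, 0.364, 0.0]
contact_force: [0.1, 0.9, 1.0]
opening: 0.0001
```

```bash
python3 -c "
from h import *
show()
im=read_camera('scene');cv2.imwrite('pics/s7.png',im[120:320,200:440].repeat(3,0).repeat(3,1))"
```

```text
t 8.03 fix mm [-13.1  -8.1 194.4] Fworld [0.1 0.9 1. ] Ffix [0.3 0.8 1. ] open 0.000
tool z in fix [ 0. -0. -1.] x in fix [1. 0. 0.] q [-0.07  0.35  1.71 -0.    1.08  1.27]
```

View pics/s7.png

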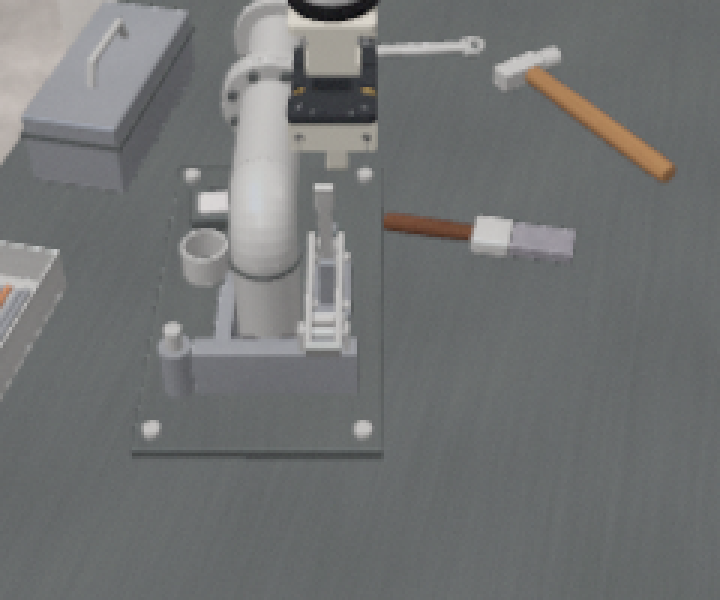

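The claw has dropped over the keeper: its lip is at (323,345), beyond the bar. The lever is still upright.

My moves can only roll about the tool axis, so I need a way to get the lean. I'll lift clear and see what the arm does to its orientation at the edge of its reach.

Request:
{"fn": "carry_out", "kwargs": {"plan": [[0, [0, 0, -5], 0], [0, [0, 0, -11], 0], [0, [0, 0, -17], 0], [0, [3, 0, -20], 0], [0, [8, 0, -20], 0]]}}

```text
t: 8.7
tool_pos: [0.6149, 0.0287, 0.3984]
ee_rot: [3.12, 0.363, 0.01]
contact_force: [1.2, -0.3, -0.4]
opening: 0.0003
```

Request:
{"fn": "carry_out", "kwargs": {"plan": [[0, [6, 0, 0], 0], [0, [12, 0, 0], 0], [0, [18, 0, 0], 0], [0, [24, 0, 0], 0], [0, [30, 0, 0], 0]]}}

```text
t: 9.32
tool_pos: [0.8359, 0.0836, 0.3839]
ee_rot: [3.12, 0.363, 0.035]
contact_force: [2.0, -0.2, 0.2]
opening: 0.0006
```

```bash
python3 -c "
from h import *
show()"
```

```text
t 9.32 fix mm [295.7  -5.7 383.9] Fworld [ 2.  -0.2  0.2] Ffix [ 1.9 -0.7  0.2] open 0.001
tool z in fix [ 0.022 -0.003 -1.   ] x in fix [ 1.    -0.     0.022] q [0.04 1.06 0.04 0.   2.02 1.38]
```

Request:
{"fn": "carry_out", "kwargs": {"plan": [[0, [6, 0, 0], 0], [0, [12, 0, 0], 0], [0, [18, 0, 0], 0], [0, [18, 0, 0], 0]]}}

```text
t: 9.82
tool_pos: [0.8671, 0.1049, 0.3384]
ee_rot: [3.119, 0.364, 0.101]
contact_force: [0.5, -0.4, 0.0]
opening: 0.0008
```

```bash
python3 -c "
from h import *
show()"
```

```text
t 9.82 fix mm [330.9   7.8 338.4] Fworld [ 0.5 -0.4  0. ] Ffix [ 0.4 -0.5  0. ] open 0.001
tool z in fix [ 0.064 -0.008 -0.998] x in fix [0.998 0.001 0.064] q [0.07 1.13 0.01 0.   1.94 1.41]
```

Request:
{"fn": "carry_out", "kwargs": {"plan": [[0, [-5, 0, 0], 0], [0, [-5, 0, 0], 0]]}}

```text
t: 10.07
tool_pos: [0.8257, 0.0943, 0.3358]
ee_rot: [3.119, 0.364, 0.101]
contact_force: [0.9, -0.2, 0.4]
opening: 0.0004
```

```bash
python3 -c "
from h import *
show()"
```

```text
t 10.07 fix mm [288.2   7.  335.8] Fworld [ 0.9 -0.2  0.4] Ffix [ 0.8 -0.4  0.4] open 0.000
tool z in fix [ 0.064 -0.008 -0.998] x in fix [0.998 0.    0.064] q [0.06 0.88 0.51 0.   1.69 1.4 ]
```

The commanded pose keeps the lean it picks up at the reach limit, and it leans the right way: the fingers point to +x and the body leans to -x. I'll build up more of it, pushing outward and slightly up.

Request:
{"fn": "carry_out", "kwargs": {"plan": [[0, [10, 0, -4], 0], [0, [20, 0, -8], 0], [0, [30, 0, -12], 0], [0, [30, 0, -12], 0], [0, [30, 0, -12], 0]]}}

```text
t: 10.7
tool_pos: [0.8674, 0.1203, 0.3637]
ee_rot: [-3.115, -0.364, -0.174]
contact_force: [-0.0, 0.0, -0.0]
opening: 0.0005
```

```bash
python3 -c "
from h import *
show()"
```

```text
t 10.70 fix mm [334.8  22.8 363.7] Fworld [-0.  0. -0.] Ffix [-0.  0. -0.] open 0.000
tool z in fix [ 0.11  -0.012 -0.994] x in fix [0.994 0.001 0.11 ] q [0.08 1.1  0.01 0.   1.92 1.42]
```

Request:
{"fn": "carry_out", "kwargs": {"plan": [[0, [30, 0, -10], 0], [0, [30, 0, -10], 0], [0, [30, 0, -10], 0], [0, [30, 0, -10], 0], [0, [30, 0, -10], 0]]}}

```text
t: 11.32
tool_pos: [0.8754, 0.138, 0.3654]
ee_rot: [-3.109, -0.363, -0.234]
contact_force: [1.2, 0.9, -0.2]
opening: 0.0006
```

```bash
python3 -c "
from h import *
show()"
```

```text
t 11.32 fix mm [346.6  38.2 365.4] Fworld [ 1.2  0.9 -0.2] Ffix [ 1.4  0.6 -0.2] open 0.001
tool z in fix [ 0.148 -0.015 -0.989] x in fix [0.989 0.002 0.148] q [0.1  1.1  0.01 0.   1.88 1.44]
```

Request:
{"fn": "carry_out", "kwargs": {"plan": [[0, [30, 0, -2], 0], [0, [30, 0, -2], 0], [0, [30, 0, -2], 0], [0, [30, 0, -2], 0], [0, [30, 0, -2], 0]]}}

```text
t: 11.95
tool_pos: [0.8989, 0.1556, 0.3347]
ee_rot: [-3.101, -0.362, -0.303]
contact_force: [-0.1, -0.4, -0.3]
opening: 0.0005
```

Request:
{"fn": "carry_out", "kwargs": {"plan": [[0, [30, 0, -2], 0], [0, [30, 0, -2], 0], [0, [30, 0, -2], 0], [0, [30, 0, -2], 0], [0, [30, 0, -2], 0]]}}

```text
t: 12.58
tool_pos: [0.9166, 0.1698, 0.3177]
ee_rot: [-3.09, -0.361, -0.373]
contact_force: [0.2, -0.2, 0.1]
opening: 0.0004
```

```bash
python3 -c "
from h import *
show()"
```

```text
t 12.57 fix mm [394.   59.5 317.7] Fworld [ 0.2 -0.2  0.1] Ffix [ 0.1 -0.3  0.1] open 0.000
tool z in fix [ 0.236 -0.019 -0.972] x in fix [0.972 0.003 0.236] q [0.13 1.16 0.01 0.   1.73 1.47]
```

Request:
{"fn": "carry_out", "kwargs": {"plan": [[0, [30, 0, -2], 0], [0, [30, 0, -2], 0], [0, [30, 0, -2], 0], [0, [30, 0, -2], 0], [0, [30, 0, -2], 0]]}}

```text
t: 13.2
tool_pos: [0.9302, 0.1812, 0.3121]
ee_rot: [-3.078, -0.36, -0.443]
contact_force: [0.3, 0.2, -0.0]
opening: 0.0005
```

Request:
{"fn": "carry_out", "kwargs": {"plan": [[0, [30, 0, -2], 0], [0, [30, 0, -2], 0], [0, [30, 0, -2], 0], [0, [30, 0, -2], 0], [0, [30, 0, -2], 0]]}}

```text
t: 13.82
tool_pos: [0.9406, 0.1906, 0.316]
ee_rot: [-3.063, -0.359, -0.512]
contact_force: [-0.0, 0.8, -0.1]
opening: 0.0003
```

Request:
{"fn": "carry_out", "kwargs": {"plan": [[0, [30, 0, -2], 0], [0, [30, 0, -2], 0], [0, [30, 0, -2], 0], [0, [30, 0, -2], 0], [0, [30, 0, -2], 0]]}}

```text
t: 14.45
tool_pos: [0.9483, 0.1982, 0.3276]
ee_rot: [-3.047, -0.358, -0.581]
contact_force: [-0.2, -0.5, 0.7]
opening: 0.0003
```

Request:
{"fn": "carry_out", "kwargs": {"plan": [[0, [30, 0, -2], 0], [0, [30, 0, -2], 0], [0, [30, 0, -2], 0], [0, [30, 0, -2], 0], [0, [30, 0, -2], 0]]}}

```text
t: 15.08
tool_pos: [0.9537, 0.2043, 0.3457]
ee_rot: [-3.029, -0.356, -0.65]
contact_force: [0.9, -0.2, -0.4]
opening: 0.0008
```

```bash
python3 -c "
from h import *
show()"
```

```text
t 15.07 fix mm [438.1  84.7 345.7] Fworld [ 0.9 -0.2 -0.4] Ffix [ 0.8 -0.4 -0.4] open 0.001
tool z in fix [ 0.407 -0.024 -0.913] x in fix [0.913 0.007 0.407] q [0.16 1.14 0.01 0.   1.56 1.5 ]
```

Request:
{"fn": "carry_out", "kwargs": {"plan": [[0, [30, 0, 6], 0], [0, [30, 0, 6], 0], [0, [30, 0, 6], 0], [0, [30, 0, 6], 0], [0, [30, 0, 6], 0]]}}

```text
t: 15.7
tool_pos: [0.9738, 0.2121, 0.3244]
ee_rot: [-3.009, -0.354, -0.717]
contact_force: [0.5, 0.6, 0.8]
opening: 0.0005
```

Request:
{"fn": "carry_out", "kwargs": {"plan": [[0, [30, 0, 6], 0], [0, [30, 0, 6], 0], [0, [30, 0, 6], 0], [0, [30, 0, 6], 0], [0, [30, 0, 6], 0]]}}

```text
t: 16.32
tool_pos: [0.9888, 0.2182, 0.3161]
ee_rot: [-2.988, -0.353, -0.783]
contact_force: [0.4, 0.3, -0.1]
opening: 0.0005
```

Request:
{"fn": "carry_out", "kwargs": {"plan": [[0, [30, 0, 6], 0], [0, [30, 0, 6], 0], [0, [30, 0, 6], 0], [0, [30, 0, 6], 0], [0, [30, 0, 6], 0]]}}

```text
t: 16.95
tool_pos: [1.0, 0.2233, 0.318]
ee_rot: [-2.966, -0.351, -0.848]
contact_force: [-0.8, 0.3, -1.0]
opening: 0.0001
```

```bash
python3 -c "
from h import *
show()"
```

```text
t 16.95 fix mm [487.5  92.5 318. ] Fworld [-0.8  0.3 -1. ] Ffix [-0.7  0.5 -1. ] open 0.000
tool z in fix [ 0.526 -0.025 -0.85 ] x in fix [0.85  0.01  0.526] q [0.17 1.2  0.01 0.01 1.38 1.51]
```

The lean is now 31.7 degrees. With the tip on the pad, the front of the body stays at x ≤ -12, clear of the flange. Next I'll plan the way back and the lever arc.

```bash
python3 -c "
from h import *
show([2,60,310],[2,32,240],[2,32,170])"
```

```text
t 16.95 fix mm [487.5  92.5 318. ] Fworld [-0.8  0.3 -1. ] Ffix [-0.7  0.5 -1. ] open 0.000
tool z in fix [ 0.526 -0.025 -0.85 ] x in fix [0.85  0.01  0.526] q [0.17 1.2  0.01 0.01 1.38 1.51]
[2, 60, 310] ->cm [-41.7   3.4 -24.8]
[2, 32, 240] ->cm [-45.5   6.  -18.8]
[2, 32, 170] ->cm [-49.1   5.9 -12.8]
```

Request:
{"fn": "carry_out", "kwargs": {"plan": [[0, [-5.2, 0.4, -3.1], 0], [0, [-10.4, 0.8, -6.2], 0], [0, [-15.6, 1.3, -9.3], 0], [0, [-20.8, 1.7, -12.4], 0], [0, [-26, 2.1, -15.5], 0]]}}

```text
t: 17.58
tool_pos: [0.8048, 0.1627, 0.317]
ee_rot: [-2.966, -0.351, -0.849]
contact_force: [1.2, 0.5, 0.8]
opening: 0.0004
```

```bash
python3 -c "
from h import *
show([2,60,310],[2,32,240],[2,32,170])"
```

```text
t 17.57 fix mm [283.6  78.4 317. ] Fworld [1.2 0.5 0.8] Ffix [1.3 0.2 0.8] open 0.000
tool z in fix [ 0.527 -0.025 -0.85 ] x in fix [0.85  0.01  0.527] q [0.13 0.54 1.22 0.04 0.82 1.45]
[2, 60, 310] ->cm [-24.3   1.9 -14.2]
[2, 32, 240] ->cm [-28.    4.5  -8.2]
[2, 32, 170] ->cm [-31.7   4.4  -2.2]
```

Request:
{"fn": "carry_out", "kwargs": {"plan": [[0, [-5.2, 0.4, -3.1], 0], [0, [-10.4, 0.8, -6.2], 0], [0, [-15.6, 1.3, -9.3], 0], [0, [-20.8, 1.7, -12.4], 0], [0, [-24.3, 1.9, -14.2], 0]]}}

```text
t: 18.2
tool_pos: [0.5349, 0.0805, 0.3106]
ee_rot: [-2.966, -0.351, -0.85]
contact_force: [1.1, -0.6, 1.6]
opening: 0.0003
```

```bash
python3 -c "
from h import *
show([2,60,310],[2,32,240],[2,32,170])"
```

```text
t 18.20 fix mm [  2.1  60.4 310.6] Fworld [ 1.1 -0.6  1.6] Ffix [ 0.9 -0.9  1.6] open 0.000
tool z in fix [ 0.527 -0.025 -0.85 ] x in fix [0.85  0.01  0.527] q [0.02 0.   1.95 0.15 0.65 1.26]
[2, 60, 310] ->cm [-0.  0.  0.]
[2, 32, 240] ->cm [-3.8  2.7  6.1]
[2, 32, 170] ->cm [-7.4  2.5 12. ]
```

Request:
{"fn": "carry_out", "kwargs": {"plan": [[0, [-1.9, 1.3, 3], 0], [0, [-3.8, 2.7, 6.1], 0], [0, [-5.8, 2.6, 9.4], 0], [0, [-7.4, 2.5, 12], 0], [0, [-7.4, 2.5, 12], 0]]}}

```text
t: 18.82
tool_pos: [0.5429, 0.0531, 0.1684]
ee_rot: [-2.967, -0.35, -0.843]
contact_force: [-0.5, 0.1, 0.9]
opening: 0.0004
```

```bash
python3 -c "
from h import *
T=[]
for L in (1.7,1.55,1.4,1.25,1.1,.95,.8,.65,.5,.35,.2,.1,0):
    T.append([2,round(-20-80*np.cos(L)+8*np.sin(L)+17.5,1),round(85+80*np.sin(L)+8*np.cos(L)+3.9,1)])
show(*T)
im=read_camera('scene');cv2.imwrite('pics/s8.png',im[120:320,200:440].repeat(3,0).repeat(3,1))"
```

```text
t 18.82 fix mm [  3.5  31.9 168.4] Fworld [-0.5  0.1  0.9] Ffix [-0.5  0.2  0.9] open 0.000
tool z in fix [ 0.523 -0.024 -0.852] x in fix [0.852 0.01  0.523] q [-0.05  0.22  2.1   0.43  0.3   0.91]
[2, np.float64(15.7), np.float64(167.2)] ->cm [-0.2  1.6  0.1]
[2, np.float64(3.8), np.float64(169.0)] ->cm [-0.1  2.8 -0.1]
[2, np.float64(-8.2), np.float64(169.1)] ->cm [-0.1  4.  -0. ]
[2, np.float64(-20.1), np.float64(167.3)] ->cm [-0.2  5.2  0.1]
[2, np.float64(-31.7), np.float64(163.8)] ->cm [-0.4  6.3  0.5]
[2, np.float64(-42.5), np.float64(158.6)] ->cm [-0.7  7.4  0.9]
[2, np.float64(-52.5), np.float64(151.9)] ->cm [-1.1  8.4  1.5]
[2, np.float64(-61.3), np.float64(143.7)] ->cm [-1.5  9.3  2.2]
[2, np.float64(-68.9), np.float64(134.3)] ->cm [-2.  10.   3.1]
[2, np.float64(-74.9), np.float64(123.8)] ->cm [-2.6 10.6  4. ]
[2, np.float64(-79.3), np.float64(112.6)] ->cm [-3.2 11.   4.9]
[2, np.float64(-81.3), np.float64(104.8)] ->cm [-3.6 11.2  5.6]
[2, np.float64(-82.5), np.float64(96.9)] ->cm [-4.  11.3  6.3]
```

View pics/s8.png

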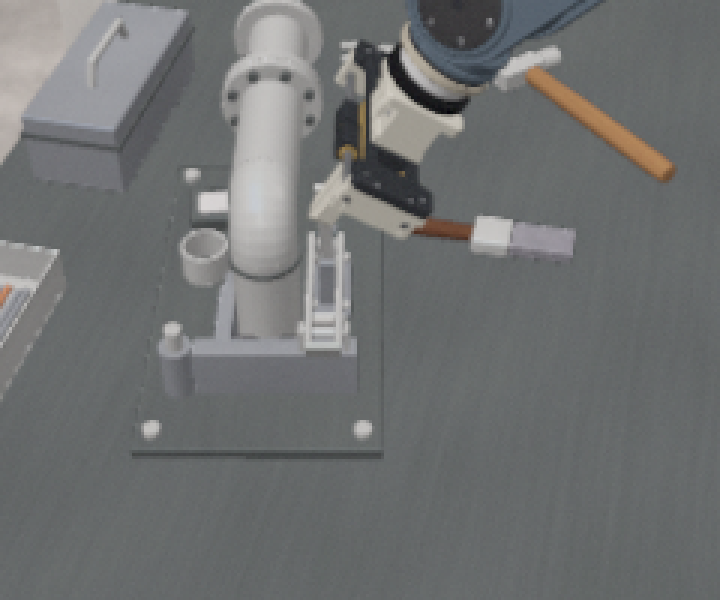

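The leaned fingertip is on the +y side of the lever at (320,210), above the rods. I'll start pushing the lever over.

Request:
{"fn": "carry_out", "kwargs": {"plan": [[0, [-0.2, 1.6, 0.1], 0], [0, [-0.1, 2.8, -0.1], 0], [0, [-0.1, 4, 0], 0], [0, [-0.2, 5.2, 0.1], 0], [0, [-0.4, 6.3, 0.5], 0]]}}

```text
t: 19.5
tool_pos: [0.5584, -0.009, 0.1677]
ee_rot: [-2.965, -0.352, -0.854]
contact_force: [-0.2, 1.0, 1.0]
opening: 0.0009
```

```bash
cat >> h.py <<'E'
def arc(Ls,r=80):
    show(*[[2,float(round(-20-r*np.cos(L)+8*np.sin(L)+17.5,1)),float(round(85+r*np.sin(L)+8*np.cos(L)+3.9,1))] for L in Ls])
E
python3 -c "
from h import *
arc((1.1,.95,.8,.65,.5,.35,.2,.1,0))
im=read_camera('scene');cv2.imwrite('pics/s9.png',im[120:320,200:440].repeat(3,0).repeat(3,1))"
```

```text
t 19.50 fix mm [  4.4 -32.1 167.7] Fworld [-0.2  1.   1. ] Ffix [0. 1. 1.] open 0.001
tool z in fix [ 0.529 -0.025 -0.848] x in fix [0.849 0.011 0.529] q [-0.2   0.25  2.07  0.6   0.36  0.62]
[2, -31.7, 163.8] ->cm [-0.4 -0.   0.2]
[2, -42.5, 158.6] ->cm [-0.7  1.   0.7]
[2, -52.5, 151.9] ->cm [-1.1  2.   1.3]
[2, -61.3, 143.7] ->cm [-1.5  2.9  2. ]
[2, -68.9, 134.3] ->cm [-2.   3.6  2.8]
[2, -74.9, 123.8] ->cm [-2.6  4.2  3.7]
[2, -79.3, 112.6] ->cm [-3.2  4.6  4.7]
[2, -81.3, 104.8] ->cm [-3.6  4.7  5.3]
[2, -82.5, 96.9] ->cm [-4.   4.8  6. ]
```

View pics/s9.png

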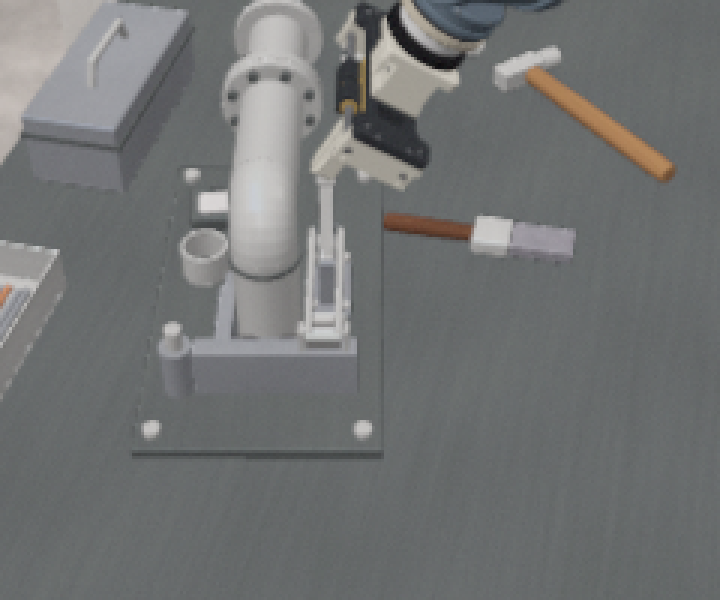

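The lever is swinging over and the claw is still hooked. I'll continue the arc.

Request:
{"fn": "carry_out", "kwargs": {"plan": [[0, [-0.5, 0.5, 0.3], 0], [0, [-0.8, 1, 0.6], 0], [0, [-1.2, 2, 1.2], 0], [0, [-1.6, 2.9, 1.9], 0], [0, [-1.6, 2.9, 1.9], 0]]}}

```text
t: 20.18
tool_pos: [0.5611, -0.0385, 0.1426]
ee_rot: [-2.965, -0.35, -0.851]
contact_force: [-0.0, 0.8, -0.7]
opening: 0.0005
```

```bash
python3 -c "
from h import *
arc((.65,.5,.35,.2,.1,0))
im=read_camera('scene');cv2.imwrite('pics/s10.png',im[120:320,200:440].repeat(3,0).repeat(3,1))"
```

```text
t 20.18 fix mm [  0.2 -61.4 142.6] Fworld [-0.   0.8 -0.7] Ffix [ 0.1  0.8 -0.7] open 0.001
tool z in fix [ 0.527 -0.025 -0.849] x in fix [0.85  0.01  0.527] q [-0.27  0.31  2.07  0.76  0.34  0.4 ]
[2, -61.3, 143.7] ->cm [ 0.2 -0.  -0. ]
[2, -68.9, 134.3] ->cm [-0.3  0.7  0.8]
[2, -74.9, 123.8] ->cm [-0.8  1.3  1.7]
[2, -79.3, 112.6] ->cm [-1.4  1.7  2.7]
[2, -81.3, 104.8] ->cm [-1.9  1.9  3.4]
[2, -82.5, 96.9] ->cm [-2.3  2.   4. ]
```

View pics/s10.png

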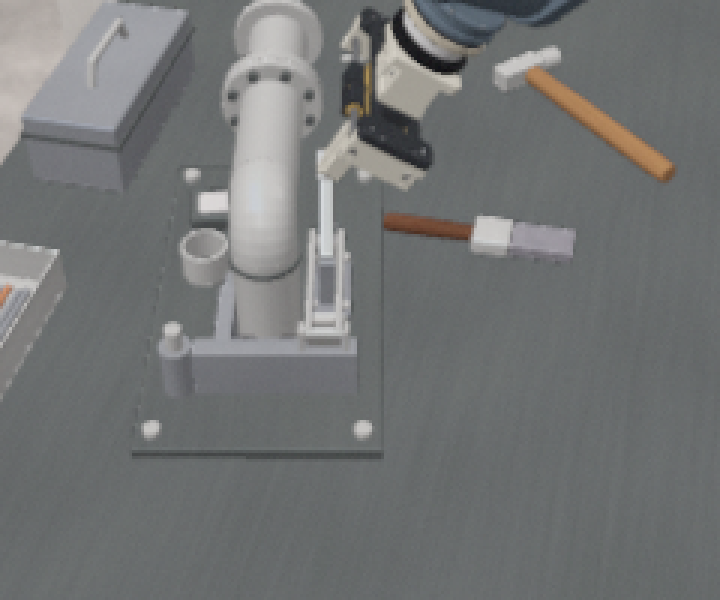

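Request:
{"fn": "carry_out", "kwargs": {"plan": [[0, [-0.2, 0.7, 0.8], 0], [0, [-0.5, 1, 1.2], 0], [0, [-0.8, 1.3, 1.7], 0], [0, [-1.1, 1.5, 2.2], 0], [0, [-1.1, 1.5, 2.2], 0]]}}

```text
t: 20.85
tool_pos: [0.5661, -0.0529, 0.1174]
ee_rot: [-2.966, -0.35, -0.848]
contact_force: [0.7, -0.9, -0.1]
opening: 0.0008
```

```bash
python3 -c "
from h import *
arc((.35,.2,.1,0))
im=read_camera('scene');cv2.imwrite('pics/s11.png',im[120:320,200:440].repeat(3,0).repeat(3,1))"
```

```text
t 20.85 fix mm [  1.8 -76.6 117.4] Fworld [ 0.7 -0.9 -0.1] Ffix [ 0.5 -1.1 -0.1] open 0.001
tool z in fix [ 0.526 -0.024 -0.85 ] x in fix [0.85  0.01  0.526] q [-0.3   0.37  2.07  0.9   0.32  0.23]
[2, -74.9, 123.8] ->cm [ 0.4 -0.2 -0.5]
[2, -79.3, 112.6] ->cm [-0.2  0.3  0.4]
[2, -81.3, 104.8] ->cm [-0.6  0.4  1.1]
[2, -82.5, 96.9] ->cm [-1.1  0.5  1.8]
```

View pics/s11.png

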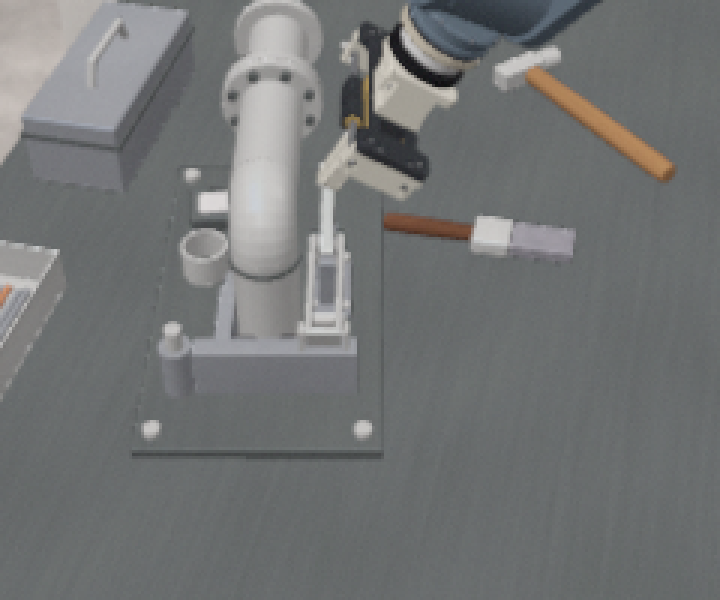

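Request:
{"fn": "carry_out", "kwargs": {"plan": [[0, [-0.2, 0.2, 0.4], 0], [0, [-0.4, 0.3, 0.8], 0], [0, [-0.6, 0.4, 1.2], 0], [0, [-0.8, 0.5, 1.5], 0], [0, [-0.8, 0.5, 1.5], 0]]}}

```text
t: 21.52
tool_pos: [0.5683, -0.0582, 0.1]
ee_rot: [-2.966, -0.35, -0.847]
contact_force: [-0.4, -0.4, 0.1]
opening: 0.0007
```

```bash
python3 -c "
from h import *
arc((.1,0))
im=read_camera('scene');cv2.imwrite('pics/s12.png',im[120:320,200:440].repeat(3,0).repeat(3,1))"
```

```text
t 21.52 fix mm [  2.7 -82.2 100. ] Fworld [-0.4 -0.4  0.1] Ffix [-0.5 -0.3  0.1] open 0.001
tool z in fix [ 0.526 -0.024 -0.85 ] x in fix [0.851 0.01  0.526] q [-0.31  0.41  2.07  1.    0.3   0.11]
[2, -81.3, 104.8] ->cm [ 0.2 -0.1 -0.4]
[2, -82.5, 96.9] ->cm [-0.2  0.   0.2]
```

View pics/s12.png

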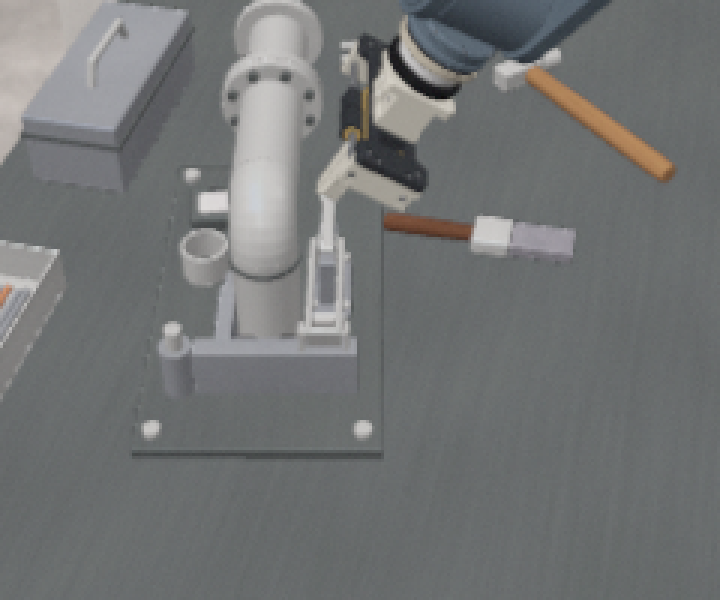

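Request:
{"fn": "carry_out", "kwargs": {"plan": [[0, [-0.1, 0, 0.2], 0], [0, [-0.2, 0, 0.4], 0], [0, [-0.3, 0, 0.6], 0], [0, [-0.3, 0, 0.6], 0]]}}

```text
t: 22.08
tool_pos: [0.5697, -0.0582, 0.0958]
ee_rot: [-2.965, -0.351, -0.853]
contact_force: [-18.5, -0.0, 31.5]
opening: 0.0007
```

```bash
python3 -c "
from h import *
arc((.1,0))"
```

```text
t 22.07 fix mm [  4.1 -82.5  95.8] Fworld [-18.5  -0.   31.5] Ffix [-18.    4.2  31.5] open 0.001
tool z in fix [ 0.529 -0.025 -0.848] x in fix [0.849 0.011 0.529] q [-0.31  0.42  2.07  1.05  0.29  0.06]
[2, -81.3, 104.8] ->cm [ 0.3 -0.1 -0.9]
[2, -82.5, 96.9] ->cm [-0.1 -0.  -0.2]
```

The tip meets a hard stop at the height expected for a lever that's fully down (TCP z 96 mm, 31 N). I'll back out along the tool axis and check.

Request:
{"fn": "carry_out", "kwargs": {"plan": [[0, [0, 0, -0.6], 0], [0, [0, 0, -3], 0], [0, [0, 0, -8], 0], [0, [-3, 0, -13], 0], [0, [-6, 0, -18], 0]]}}

```text
t: 22.7
tool_pos: [0.425, -0.0878, 0.2159]
ee_rot: [-2.966, -0.352, -0.848]
contact_force: [0.6, -0.9, 0.5]
opening: 0.0003
```

Request:
{"fn": "carry_out", "kwargs": {"plan": [[0, [-3, 3, -3], 0], [0, [-5, 7, -5], 0], [0, [-5, 12, -5], 0], [0, [-5, 17, -5], 0], [0, [-5, 17, -5], 0]]}}

```text
t: 23.32
tool_pos: [0.3979, -0.2713, 0.2357]
ee_rot: [-2.967, -0.347, -0.849]
contact_force: [-0.6, 1.2, -0.3]
opening: 0.0003
```

```bash
python3 -c "
from h import *
show()
im=read_camera('scene');cv2.imwrite('pics/s13.png',cv2.resize(im[150:270,240:400],None,fx=5,fy=5,interpolation=cv2.INTER_CUBIC))
im=read_camera('top');cv2.imwrite('pics/t13.png',cv2.resize(im[130:240,245:400],None,fx=5,fy=5,interpolation=cv2.INTER_CUBIC))"
```

```text
t 23.32 fix mm [-212.1 -250.4  235.7] Fworld [-0.6  1.2 -0.3] Ffix [-0.3  1.3 -0.3] open 0.000
tool z in fix [ 0.526 -0.026 -0.85 ] x in fix [0.85  0.008 0.526] q [-0.98  0.09  2.06  0.68  0.88 -0.06]
```

View pics/s13.png

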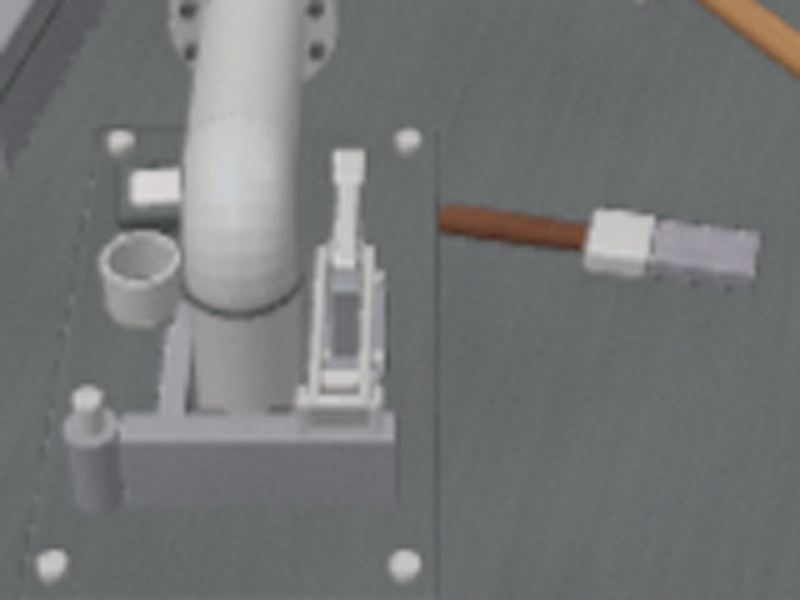

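View pics/t13.png

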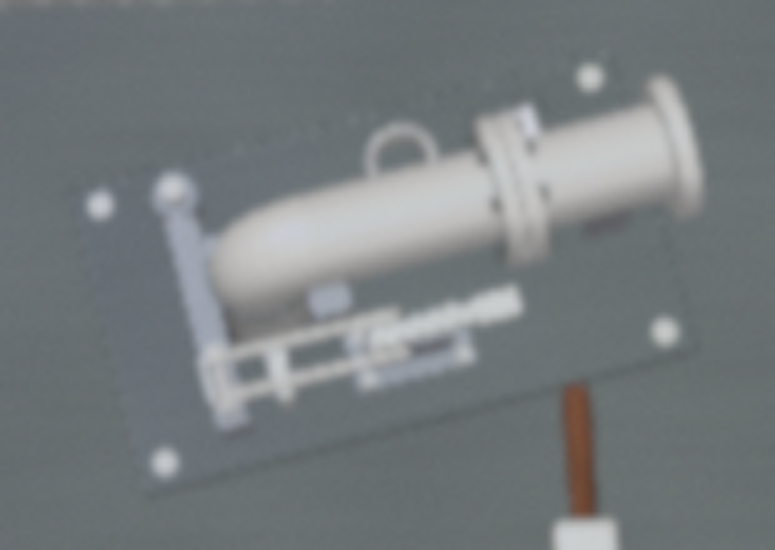

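Both views show the claw lying over the keeper and the lever lying flat. I'll check the pad's pixel position against predictions for different lever angles, and the lip and gate as well.

```bash
python3 -c "
from h import *
zs=lambda q:(round((q[0]-240+.5)*5-.5,1),round((q[1]-150+.5)*5-.5,1))
zt=lambda q:(round((q[0]-245+.5)*5-.5,1),round((q[1]-130+.5)*5-.5,1))
for L in(0,.1,.2,.3):
    # lever free end upper edge (r=100 pad end) and pad near end r=70
    for r in (70,100):
        p=f2w(np.array([0,-20-r*np.cos(L)+8*np.sin(L),85+r*np.sin(L)+8*np.cos(L)])/1000)
        print(L,r,zs(proj('scene',p)),zt(proj('top',p)))
for nm,p in dict(keepL=(-22,91,89),keepR=(22,91,89),lipinner=(0,95,96),lipouter=(0,102,96),gatefree=(-30,102,68),gatefreein=(-30,80,68),hinge=(135,91,89)).items():
    w=f2w(np.array(p)/1000);print(nm,zs(proj('scene',w)),zt(proj('top',w)))
"
python3 - <<'E'
import cv2
a=cv2.imread('pics/s13.png')
cv2.imwrite('pics/s13b.png',cv2.resize(a[130:470,260:460],None,fx=1.75,fy=1.75,interpolation=cv2.INTER_CUBIC))
E
```

```text
0 70 (np.float64(347.1), np.float64(172.8)) (np.float64(483.1), np.float64(307.2))
0 100 (np.float64(348.4), np.float64(140.8)) (np.float64(526.4), np.float64(295.9))
0.1 70 (np.float64(346.7), np.float64(165.1)) (np.float64(481.9), np.float64(305.7))
0.1 100 (np.float64(347.9), np.float64(129.4)) (np.float64(525.4), np.float64(293.4))
0.2 70 (np.float64(346.3), np.float64(158.2)) (np.float64(479.7), np.float64(304.4))
0.2 100 (np.float64(347.4), np.float64(119.1)) (np.float64(523.0), np.float64(291.4))
0.3 70 (np.float64(345.9), np.float64(152.3)) (np.float64(476.4), np.float64(303.4))
0.3 100 (np.float64(346.8), np.float64(110.0)) (np.float64(519.1), np.float64(289.8))
keepL (np.float64(379.4), np.float64(396.8)) (np.float64(229.4), np.float64(408.4))
keepR (np.float64(297.1), np.float64(396.8)) (np.float64(213.2), np.float64(345.6))
lipinner (np.float64(337.6), np.float64(393.0)) (np.float64(214.8), np.float64(376.7))
lipouter (np.float64(337.2), np.float64(402.5)) (np.float64(204.6), np.float64(379.4))
gatefree (np.float64(394.6), np.float64(438.9)) (np.float64(218.4), np.float64(428.6))
gatefreein (np.float64(395.0), np.float64(409.2)) (np.float64(250.0), np.float64(420.3))
hinge (np.float64(86.3), np.float64(396.9)) (np.float64(172.3), np.float64(187.1))
```

View pics/s13b.png

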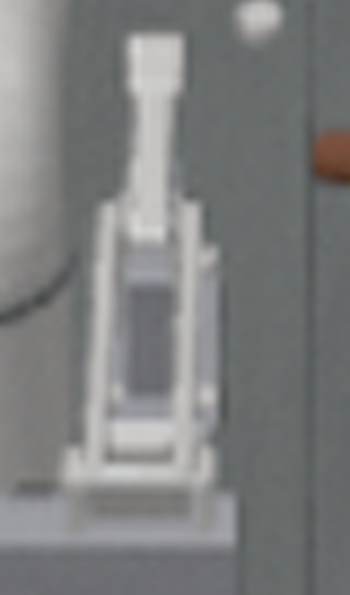

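The pad matches a lever at about 0 rad, and the gate is shut. But I can't make out the lip behind the keeper in this view, and I felt no stiffening on the way down. I'll check with the wrist camera from the +y side.

```bash
python3 -c "
from h import *
show([-200,190,236],[-60,190,140])"
```

```text
t 23.43 fix mm [-212.  -247.4  235.4] Fworld [0.2 0.8 0.3] Ffix [0.4 0.7 0.3] open 0.001
tool z in fix [ 0.526 -0.024 -0.85 ] x in fix [0.851 0.009 0.526] q [-0.98  0.09  2.06  0.68  0.88 -0.06]
[-200, 190, 236] ->cm [  1.5 -43.7  -0.5]
[-60, 190, 140] ->cm [  8.3 -44.   15.1]
```

Request:
{"fn": "carry_out", "kwargs": {"plan": [[0, [0, -6, 0], 0], [0, [0, -12, 0], 0], [0, [0, -18, 0], 0], [0, [0, -24, 0], 0], [0, [0, -30, 0], 0]]}}

```text
t: 24.05
tool_pos: [0.3317, 0.0124, 0.2276]
ee_rot: [-2.968, -0.351, -0.844]
contact_force: [1.7, -0.4, 0.3]
opening: 0.0005
```

Request:
{"fn": "carry_out", "kwargs": {"plan": [[0, [0, -6, 0], 0], [0, [0, -12, 0], 0], [0, [1, -18, 0], 0], [0, [1.5, -20, 4], 0], [0, [3, -21, 8], 0]]}}

```text
t: 24.68
tool_pos: [0.3304, 0.1633, 0.2002]
ee_rot: [-2.98, -0.344, -0.838]
contact_force: [0.6, -1.1, 0.3]
opening: 0.0003
```

```bash
python3 -c "
from h import *
show([-60,190,140])
s=get_state();im=read_camera('wrist');cv2.imwrite('pics/w1.png',im)
for p in((0,91,89),(0,95,96)): print(proj('wrist',f2w(np.array(p)/1000),s))"
```

```text
t 24.68 fix mm [-178.   188.1  200.2] Fworld [ 0.6 -1.1  0.3] Ffix [ 0.3 -1.2  0.3] open 0.000
tool z in fix [ 0.518 -0.035 -0.855] x in fix [0.855 0.008 0.518] q [ 0.44 -0.19  2.42 -0.36  0.41  2.08]
[-60, 190, 140] ->cm [ 7.  -0.5 11.2]
(np.float64(406.2190144385431), np.float64(88.73868647587956))
(np.float64(404.3826205892426), np.float64(84.7590456759063))
```

View pics/w1.png

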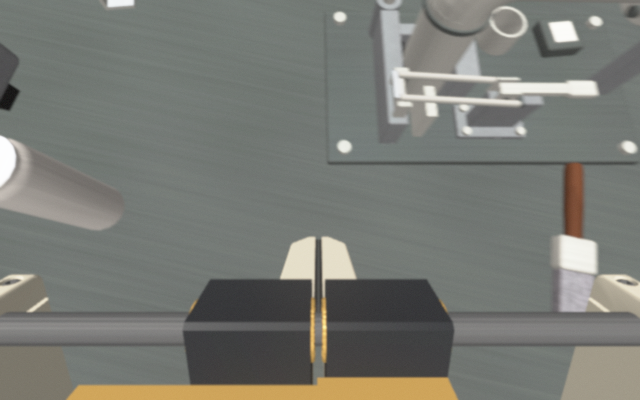

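Request:
{"fn": "carry_out", "kwargs": {"plan": [[0, [1.8, 0, 2.8], 0], [0, [3.5, 0, 5.6], 0], [0, [5.3, 0, 8.4], 0], [0, [7, 0, 11.2], 0], [0, [7, 0, 11.2], 0]]}}

```text
t: 25.35
tool_pos: [0.4464, 0.1851, 0.139]
ee_rot: [-2.985, -0.342, -0.832]
contact_force: [-0.3, -0.2, -0.8]
opening: 0.0002
```

```bash
python3 -c "
from h import *
show([-60,190,140])
s=get_state();im=read_camera('wrist');cv2.imwrite('pics/w2.png',im)
for p in((0,91,89),(0,95,96)): print(proj('wrist',f2w(np.array(p)/1000),s))"
```

```text
t 25.35 fix mm [-60.  182.6 139. ] Fworld [-0.3 -0.2 -0.8] Ffix [-0.4 -0.1 -0.8] open 0.000
tool z in fix [ 0.513 -0.037 -0.857] x in fix [0.858 0.006 0.514] q [ 0.35  0.19  2.25 -0.53  0.2   2.19]
[-60, 190, 140] ->cm [ 0.1 -0.7 -0.1]
(np.float64(434.4874708352247), np.float64(177.7571941634785))
(np.float64(432.806715681349), np.float64(174.91411031846025))
```

View pics/w2.png

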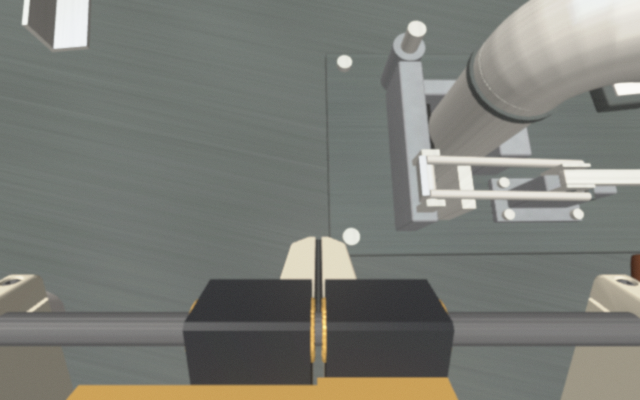

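```bash
python3 -c "
import cv2
a=cv2.imread('pics/w2.png')[130:240,380:520]
cv2.imwrite('pics/w2z.png',cv2.resize(a,None,fx=5,fy=5,interpolation=cv2.INTER_CUBIC))
from h import *
# state pose same as last
s=get_state()
z=lambda q:(round((q[0]-380+.5)*5-.5),round((q[1]-130+.5)*5-.5))
for n,p in dict(k1=(-22.5,91,85),k2=(22.5,91,85),rodEnd1=(-13.5,95,92.5),rodEnd2=(13.5,95,92.5),lip1=(-15.5,102,78),lip2=(15.5,102,78),tri1=(-13.5,86,103),bad1=(-15,98,100),g0=(-30,80,68),g1=(-30,102,68)).items(): print(n,z(proj('wrist',f2w(np.array(p)/1000),s)))
"
```

```text
k1 (278, 384)
k2 (249, 111)
rodEnd1 (265, 315)
rodEnd2 (247, 146)
lip1 (188, 351)
lip2 (171, 167)
tri1 (354, 296)
bad1 (265, 312)
g0 (309, 452)
g1 (175, 453)
```

View pics/w2z.png

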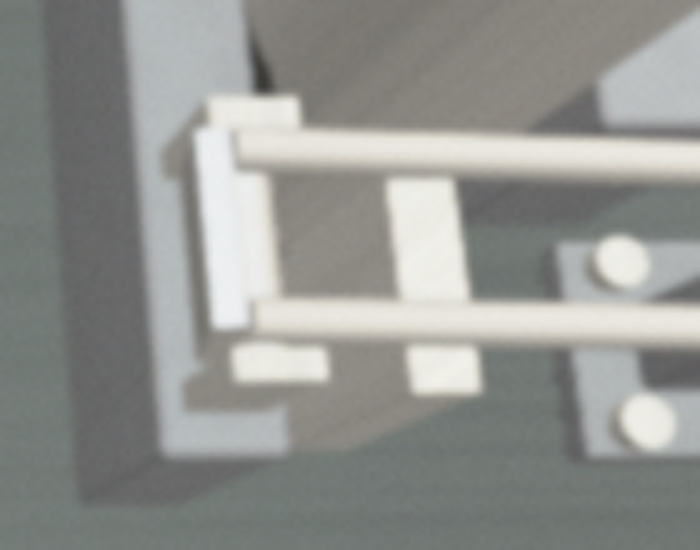

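The close-up shows the lip, the bright strip at x≈195–245 in the zoomed picture, hanging on the +y side of the keeper and hard against it. The rods rest on the bar and the gate edge is where a shut gate should be. The robot is clear of everything, so I'm handing in.

```bash
python3 -c "
from h import *
show(); print(finish_job())"
```

```text
t 25.40 fix mm [-60.8 182.6 139.5] Fworld [-0.8 -0.7  0.2] Ffix [-0.9 -0.5  0.2] open 0.001
tool z in fix [ 0.514 -0.037 -0.857] x in fix [0.858 0.006 0.514] q [ 0.35  0.19  2.25 -0.53  0.2   2.19]
the job is handed in; nothing more can be done
None
```

The pipe is clamped and the job was handed in at 25.4 s; no verdict was reported.

**What I did:** I swung the gate shut until it met its stop (about 13 N). I then tipped the claw over from behind so that it fell onto the keeper. Moves could only roll about the tool axis, so I got the 32° lean by pushing the arm against its reach limit in free space. With that lean I pushed the lever over and down onto its stop (about 31 N vertically, roughly 37 N in all).

**Last checks:**
- **Gate:** its edges lie where a shut gate should be.
- **Claw:** the wrist camera shows the lip behind the keeper, on the +y side and right against it.
- **Lever:** the pad's pixels fit about 0 rad, and it stayed down after I backed off.
- **Robot:** it was clear of everything, reading under 1.5 N.
- **Loose things:** I touched none of them. The ones in my last close-ups had not visibly moved, but I did not measure them all again.

**What did not agree or was not measured:**
- **Spring stretch:** I never measured it. It is inferred from the lip lying tight on the keeper with the lever home.
- **Stiffening:** the force readings between moves did not show the expected stiffening as the lever closed.
- **Pad position:** it was 1–2 px off the calibrated prediction.

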